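# Gauge two drilled blocks and sort them

## Robot

A 7-joint arm with a two-finger parallel gripper is mounted at the origin on the work surface. World frame = base frame: x ahead of the robot, y to its left, z up, the work surface at z = 0. Lengths are in m, angles in rad, forces in N, time in s.
With the tool pointing down it reaches from about 0.35 to 0.9 m from the base axis. Payload 8.1 kg.
Tool frame: the origin (TCP) lies at the centre of the arm's flange, where the gripper is bolted on; the fingertips stand 178 mm ahead of it and the grasp point (between the pads) lies 159 mm ahead of it; x points along the fingers, z is the direction in which the jaws open and shut, and the axes are right-handed (so a half turn about x gives the same grasp; the last joint's range is limited). The gripper opens to 92 mm and grips with 3 to 60 N. Pads are 19 mm wide; open, the fingers measure 130 mm over their backs; the gripper's body (75 mm by 190 mm) begins 47 mm behind the grasp point.
Start: joints at [-1.232, 0.434, 0.025, 1.573, -0.012, 1.134, -0.075], TCP at [0.267, 0.565, 0.405] pointing down, gripper open.
Joint ranges: [-2.62, 2.62], [-0.44, 2.09], [-1.27, 1.32], [0.08, 2.57], [-1.32, 4.46], [0.12, 2], [-2.74, 2.74]. Speed limits (rad/s): [2.22, 2.22, 3.01, 3.01, 3.14, 3.14, 3.14].

## Interface

Orientations are given as a rotation vector (axis times angle).
In Python, from cell import arm, get_image, search_frame, pinpoint gives the robot as it stands.
- The arm moves only by the tool arm_command, never from a script. Its argument "motion" is a list of rows, each a list of 7 numbers: the finger opening in mm, from 0 to 91.8, then the shift along the tool's x, y, z in mm, then the turn, a rotation vector about the tool's x, y, z in degrees. In form: [[fingers, x, y, z, ax, ay, az], ...]. A call has 1 to 5 rows; each row shifts and turns the commanded pose from where the row before left it, along the tool's axes as they then stand; what a row does not reach is not made up. A row lasts 1/8 s, in which the tool goes at most 62.5 mm and 10.7 degrees, less where a joint would pass 70% of its speed; a pose out of reach is approached as far as the arm can. A call with a gripper value outside its range is refused whole. The fingers move at their own pace and stop on an object; "newtons" is the grip in N (left out, the last holds). Time passes only in rows, so rows that do not move let the fingers close. It gives the time, the measured TCP pose, the force and the opening at its end, in the units of the state.
- arm.observe(): the state, without advancing time (a new reading comes with each control period).
- get_image(name): name is "side" or "top"; returns a dict with "frame" (384x512x3 uint8, red, green, blue), "range_z" (384x512 float32, m along the optical axis (not along the pixel's ray), 0 where there is no reading), "K" (3x3 intrinsics, pixels), "origin" and "rotation" of the camera in the world. Camera axes: x right, y down, z forward; pixel columns grow to the right and rows downward; lengths in m; the calibration is good to about 2 mm. A picture is of the moment at which its call begins.
- arm.sign_off(): hands the job in, once; it reports no verdict.
Trained networks look in the newest picture that a camera, given by its name, has taken for a name from the list of things; names that differ only in an ending like _2 or _b are one class to them, and where a whole thing is asked for, a point or a joint stands for the part that bears it (a point fixed in the world has none). Each returns a list of dicts, best first, with "p" (0 to 1); they miss things now and then, are a little off and sometimes report something else, mostly with a low value. They report only what shows in the picture. A call takes as long as a camera call. They do not tell look-alikes from the thing itself.
- search_frame(camera, target): "point" ([x, y, z] in m, in world coordinates, good to about 4 mm: the middle of the surface that is visible of it).
- pinpoint(camera, target): "point" ([x, y, z] in m, in world coordinates, good to about 4 mm: a listed point, or the origin of a listed thing).
The state is a dict: "clock": time; "joints": joint angles; "dq": joint speeds; "joint_efforts": joint torques, N m; "position": TCP position; "ee_rot": TCP orientation; "force": force on the tool from outside, world axes, zero at the start; "ft_torque": the same for the moment, N m; "width": opening from 0.0 (shut) to 1.0 (fully open).
Only numpy, scipy, OpenCV 4.12 (cv2) and the standard library are available. Lean on these libraries where they do the work, as an engineer would, in place of code of your own. Each camera call takes 0.05 s, during which the arm holds its last target. There are 200 camera calls.

## Task

One of the two drilled wooden blocks has a bore deep enough for its dowel, the other is blocked part-way down. Take the yellow-handled plug gauge from its blue rest and try it gently in the bores, never forcing it, until it has gone fully home, down to its collar, in the good block. Set (do not drop) the good block flat in the green tray and the other flat in the red tray, stand the gauge back in its rest, and leave the mug, tin and screwdriver alone.

Things in the scene. Friction and masses are not known exactly. Their poses are not given: they have to be found in the camera images.
- block_1_center (a point): Centre of a loose light-wood block (half-way up, on the vertical axis of its bore). Block: 80 mm long (its x), 50 mm wide (its y), 45 mm high, about 0.17 kg, lying flat on the bench; the mouth of a 22 mm bore is in the middle of its top. The two blocks look and weigh alike, and which of them is the good one changes from run to run.
- block_2_center (a point): Centre of a loose light-wood block (half-way up, on the vertical axis of its bore). Block: 80 mm long (its x), 50 mm wide (its y), 45 mm high, about 0.17 kg, lying flat on the bench; the mouth of a 22 mm bore is in the middle of its top. The two blocks look and weigh alike, and which of them is the good one changes from run to run.
- block_1: The block of point block_1_center; origin at the centre of its underside, z up. The bore is 40 mm deep with a loose wooden end plug (19 mm across) lying on its floor: a thin one (plug_thin, 5 mm) in the good block, so 35 mm is free; a thick one (plug_thick, 22 mm) in the faulty one, so 18 mm is free. Seen from above they look alike.
- block_2: The block of point block_2_center; origin at the centre of its underside, z up. The bore is 40 mm deep with a loose wooden end plug (19 mm across) lying on its floor: a thin one (plug_thin, 5 mm) in the good block, so 35 mm is free; a thick one (plug_thick, 22 mm) in the faulty one, so 18 mm is free. Seen from above they look alike.
- gauge_handle (a point): Plug gauge, loose, 0.18 kg, standing nose-down in the blue rest. From the nose up: steel nose tapering from 14 to 20 mm diameter over the lowest 6 mm, 20 mm steel pin up to 32 mm, collar 36 mm in diameter from 32 to 38 mm, round yellow handle 26 mm in diameter from 38 to 102 mm. This point is on its axis in the handle, 70 mm above the nose tip.
- gauge_tip (a point): The middle of the gauge's nose tip, 70 mm below point gauge_handle. In the good bore it goes 32 mm down until the collar lies on the block (tip 13 mm above the bench); in the other it lands on the thick plug 18 mm down, with the collar 14 mm above the block.
- gauge: The gauge; origin at its nose tip, z along its axis towards the handle. Pressing it onto a block or the plug in it with more than 35 N is forcing it.
- rest_mouth (a point): Centre of the mouth of the blue rest's hole, 46 mm above the bench. The rest is a fixed block 70 x 70 x 46 mm with a blind hole 24 mm in diameter, 43 mm deep; the gauge stands in it with its collar on the top face, nose tip 32 mm below this point.
- tray_green: Shallow green tray fixed to the bench, 138 x 138 mm outside, 130 x 130 mm inside, floor 4 mm thick, walls 16 mm high in all. Origin: centre of its underside, on the bench; x and y along its sides. The trays may change sides from run to run.
- tray_red: Shallow red tray fixed to the bench, 138 x 138 mm outside, 130 x 130 mm inside, floor 4 mm thick, walls 16 mm high in all. Origin: centre of its underside, on the bench; x and y along its sides. The trays may change sides from run to run.
- mug: White mug, 80 mm across, 90 mm high, handle on its +y side; origin under its centre. Bystander.
- tin: Tin can with a red label, 74 mm across, 100 mm high; origin under its centre. Bystander.
- driver: Screwdriver with a red handle lying on the bench, its length along its x; origin under its middle. Bystander.
Mind the look-alikes: they are no part of the job. Leave any orange or pink look-alike of the block_1 alone.

How it is judged:
On the way:
1. the gauge has gone fully home, down to its collar, in the good block (horizontal distance between gauge_tip and plug_thin below 0.006 m and ((horizontal distance between gauge_tip and block_1_center below 0.005 m and z of gauge_tip in the frame of block_1 between 0.005 and 0.017 m and horizontal distance between block_1_center and plug_thin below 0.006 m and angle between the z axis of gauge and the z axis of block_1, either way round below 0.12 rad) or (horizontal distance between gauge_tip and block_2_center below 0.005 m and z of gauge_tip in the frame of block_2 between 0.005 and 0.017 m and horizontal distance between block_2_center and plug_thin below 0.006 m and angle between the z axis of gauge and the z axis of block_2, either way round below 0.12 rad))), for 0.2 s.
At the end, for the whole second after the job is handed in: The good block lies flat and still on the floor of the green tray and the other block on that of the red tray (tilt under 0.1 rad, centre within 55 mm of the tray's centre); the gauge stands in its rest, nose at least 27 mm deep, within 6 mm of the middle and upright within 0.12 rad (((horizontal distance between plug_thin and block_1_center below 0.006 m and horizontal distance between block_1_center and tray_green below 0.055 m and z of block_1_center in the frame of tray_green between 0.02 and 0.031 m and horizontal distance between plug_thick and block_2_center below 0.006 m and horizontal distance between block_2_center and tray_red below 0.055 m and z of block_2_center in the frame of tray_red between 0.02 and 0.031 m) or (horizontal distance between plug_thin and block_2_center below 0.006 m and horizontal distance between block_2_center and tray_green below 0.055 m and z of block_2_center in the frame of tray_green between 0.02 and 0.031 m and horizontal distance between plug_thick and block_1_center below 0.006 m and horizontal distance between block_1_center and tray_red below 0.055 m and z of block_1_center in the frame of tray_red between 0.02 and 0.031 m)) and angle between each of block_1_center, block_2_center's own z axis and vertical below 0.1 rad and linear speed of each of block_1, block_2 below 0.02 m/s and horizontal distance between gauge_tip and rest_mouth below 0.006 m and z of gauge_tip in the frame of rest_mouth below -0.027 m and angle between gauge_tip's own z axis and vertical below 0.12 rad); the robot touches nothing.
It fails at once if the gauge is forced against a block or the plug in it with more than 35 N (contact force between gauge and block_1 above 35 N or contact force between gauge and block_2 above 35 N or contact force between gauge and plug_thick above 35 N).
It fails at once if a block is dropped into a tray (let go with its underside more than about 20 mm above the tray floor) ((horizontal distance between block_1_center and tray_green below 0.06 m and z of block_1_center in the frame of tray_green above 0.047 m and contact force between the fingers and block_1 below 0.2 N) or (horizontal distance between block_1_center and tray_red below 0.06 m and z of block_1_center in the frame of tray_red above 0.047 m and contact force between the fingers and block_1 below 0.2 N) or (horizontal distance between block_2_center and tray_green below 0.06 m and z of block_2_center in the frame of tray_green above 0.047 m and contact force between the fingers and block_2 below 0.2 N) or (horizontal distance between block_2_center and tray_red below 0.06 m and z of block_2_center in the frame of tray_red above 0.047 m and contact force between the fingers and block_2 below 0.2 N)).
It fails at once if the mug, tin or screwdriver is pushed about (more than 30 mm) (distance of any of mug, tin, driver from where it was at the start of the episode above 0.03 m).
It also fails if it takes over 72 s, if anything falls off the work surface, if the arm or the gripper's body presses on something with over 40 N, if the wrist force passes 120 N, or if a joint passes its speed limit or range.

## Working session

There is one attempt and no reset: what is moved stays moved. The work goes in short steps, Python scripts to look and compute and a tool call to move; the robot and the scene stay as the last step left them, time stands still between calls to the robot, and variables do not carry over. Pictures are saved under pics/ and viewed, about 8 in all and at most 12, crops included, and the job is handed in when it is done.

Besides the shell and the picture viewer there is one more tool, called after "Call:" as name([rows], argument=value, ...), one row to a line, values as JSON. arm_command: Moves the arm, as the interface text tells. Its arguments: {"type":"object","properties":{"motion":{"type":"array"},"newtons":{"type":"number"}},"required":["motion"]}

```bash
mkdir -p pics; cat > h.py <<'E'
import numpy as np, cv2
from cell import arm, get_image, search_frame, pinpoint
from scipy.spatial.transform import Rotation as R
def cloud(im):
    z=im["range_z"]; v,u=np.indices(z.shape); K=np.array(im["K"])
    p=np.stack([(u-K[0,2])/K[0,0]*z,(v-K[1,2])/K[1,1]*z,z],-1)
    return p@np.array(im["rotation"]).T+np.array(im["origin"])
def pix(im,p):
    c=(np.array(p)-im["origin"])@np.array(im["rotation"]); q=np.array(im["K"])@c; return (q[:2]/q[2]).round(0)
def save(im,n): cv2.imwrite(f"pics/{n}.png",im["frame"][:,:,::-1])
E
python3 - <<'E'
from h import *
np.set_printoptions(precision=4,suppress=True)
s=arm.observe();print({k:np.round(v,3) for k,v in s.items()});print(R.from_rotvec(s["ee_rot"]).as_matrix())
ims={c:get_image(c) for c in("top","side")}
fr=[]
for c in ims: save(ims[c],c+"0"); print(c,ims[c]["origin"])
for c in ims:
  for t in ["block_1_center","gauge_handle","gauge_tip","rest_mouth","tray_green","tray_red","mug","tin","driver"]:
    for d in pinpoint(c,t)[:4]: print(c,t,round(d["p"],2),np.round(d["point"],4),pix(ims[c],d["point"]))
E
```

```text
{'clock': np.float64(0.0), 'joints': array([-1.232,  0.435,  0.025,  1.574, -0.012,  1.134, -0.075]), 'dq': array([-0.004, -0.   , -0.   , -0.   ,  0.   , -0.001,  0.001]), 'joint_efforts': array([  0.   , -66.785,   0.985, -31.447,  -0.061,   0.042,   0.   ]), 'position': array([0.267, 0.565, 0.404]), 'ee_rot': array([-0.879,  1.388,  0.877]), 'force': array([ 0.348, -0.44 , -0.346]), 'ft_torque': array([-0.017, -0.019, -0.017]), 'width': np.float64(0.996)}
[[-0.0005 -0.904   0.4276]
 [-0.0015  0.4276  0.904 ]
 [-1.     -0.0002 -0.0016]]
top [ 0.5623 -0.0245  0.8413]
side [-0.1775 -0.7159  0.8433]Traceback (most recent call last):
  File "<stdin>", line 9, in <module>
  File "h.py", line 9, in pix
    c=(np.array(p)-im["origin"])@np.array(im["rotation"]); q=np.array(im["K"])@c; return (q[:2]/q[2]).round(0)
                                                             ~~~~~~~~~~~~~~~~~^~
ValueError: matmul: Input operand 1 does not have enough dimensions (has 0, gufunc core with signature (n?,k),(k,m?)->(n?,m?) requires 1)
```

View pics/top0.png

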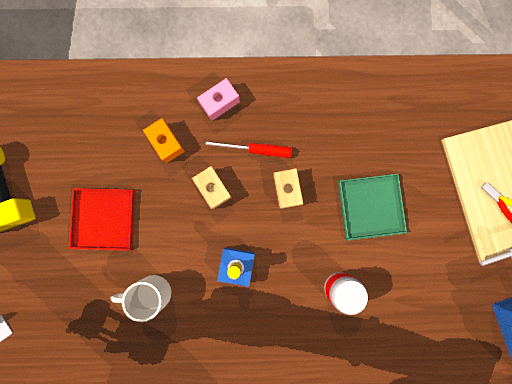

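View pics/side0.png

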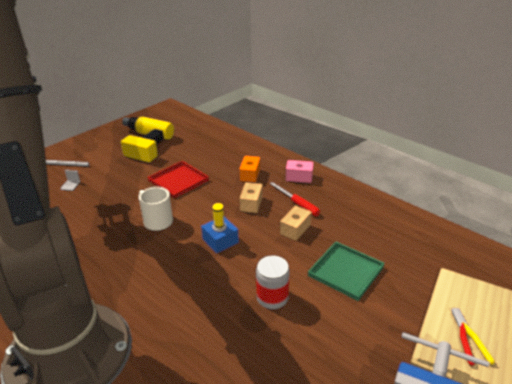

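The top picture shows natural-wood blocks at (211,188) and (288,189). The look-alikes are orange at (163,140) and pink at (218,99). The gauge is in the blue rest at (235,268), the red tray at (102,219), the green tray at (373,207), the mug at (145,298), the tin at (347,294) and the screwdriver at (250,149). In the side view the gauge stands upright in its rest at (219,225). The camera rotation looks like a rotation vector, so I'll fix the helper for that.

```bash
sed -i 's/np.array(im\["rotation"\])/rot(im)/' h.py; cat >> h.py <<'E'
def rot(im):
    r=np.array(im["rotation"]); return R.from_rotvec(r).as_matrix() if r.shape==(3,) else r if r.shape==(3,3) else R.from_quat(r).as_matrix()
E
python3 - <<'E'
from h import *
np.set_printoptions(precision=4,suppress=True)
ims={c:get_image(c) for c in("top","side")}
print(ims["top"]["rotation"],rot(ims["top"]))
for c in ims:
  for t in ["block_1_center","gauge_handle","gauge_tip","rest_mouth","tray_green","tray_red","mug","tin","driver"]:
    for d in pinpoint(c,t)[:4]:
      if d["p"]>.2: print(c,t,round(d["p"],2),np.round(d["point"],4),pix(ims[c],d["point"]))
im=ims["top"]; P=cloud(im)
def rect(name,u,v,zlo,zhi,r=30):
    sub=P[v-r:v+r,u-r:u+r].reshape(-1,3); m=(sub[:,2]>zlo)&(sub[:,2]<zhi)&(im["range_z"][v-r:v+r,u-r:u+r].ravel()>0)
    q=sub[m]; 
    (cx,cy),(w,h),a=cv2.minAreaRect((q[:,:2]*1000).astype(np.float32))
    print(name,m.sum(),"c",round(cx,1),round(cy,1),"wh",round(w,1),round(h,1),"ang",round(a,1),"z",np.median(q[:,2]))
rect("blkA",211,188,.03,.06); rect("blkB",288,189,.03,.06); rect("rest",236,268,.035,.053); rect("handle",235,268,.085,.13)
rect("red",102,219,.009,.03,45); rect("green",373,207,.009,.03,45)
rect("mug",145,298,.02,.12,40);rect("tin",347,294,.02,.13,40)
E
```

```text
[-2.1727  2.2025 -0.0848] [[-0.0138 -0.9973  0.0716]
 [-0.9999  0.0134 -0.0062]
 [ 0.0053 -0.0717 -0.9974]]
top block_1_center 0.89 [0.8353 0.0608 0.024 ] [217. 100.]
top block_1_center 0.8 [0.744  0.1883 0.0245] [161. 139.]
top block_1_center 0.66 [0.4558 0.0206 0.0457] [235. 267.]
top block_1_center 0.61 [0.631  0.0728 0.0203] [212. 188.]
top gauge_handle 0.72 [0.6271 0.0727 0.0016] [213. 190.]
top gauge_handle 0.71 [0.4548 0.0214 0.0822] [234. 270.]
top rest_mouth 0.87 [0.4551 0.0201 0.0421] [236. 267.]
top tray_green 0.89 [ 0.5833 -0.292  -0.0059] [369. 207.]
top tray_green 0.74 [0.4551 0.0196 0.0114] [237. 265.]
top tray_green 0.25 [ 0.7256 -0.0141  0.0018] [250. 148.]
top tray_red 0.58 [0.5637 0.3292 0.0007] [103. 219.]
top mug 0.85 [0.3954 0.2112 0.001 ] [153. 292.]
top tin 0.92 [ 0.3978 -0.2128  0.0014] [339. 289.]
top tin 0.69 [0.4581 0.0163 0.0458] [237. 266.]
top tin 0.28 [ 0.7237 -0.0158  0.0015] [251. 149.]
top driver 0.85 [ 0.7263 -0.0132  0.0049] [250. 148.]
side block_1_center 0.98 [0.8357 0.0576 0.0243] [299. 171.]
side block_1_center 0.89 [0.6277 0.0773 0.0253] [249
[... 565 characters left out ...]
27.]
side tin 0.66 [ 0.3955 -0.2183 -0.0013] [272. 300.]
side tin 0.53 [ 0.5839 -0.2904  0.0003] [344. 271.]
side driver 0.58 [ 0.7279 -0.0101 -0.0013] [293. 201.]
blkA 761 c 632.3 73.0 wh 80.3 50.1 ang 31.8 z 0.04474904934047563
blkB 763 c 627.9 -98.5 wh 80.2 50.2 ang 9.5 z 0.044811811994051154
rest 867 c 455.8 19.7 wh 69.9 70.5 ang 79.2 z 0.0457961788992397
handle 156 c 456.2 19.4 wh 25.5 24.0 ang 1.6 z 0.11537486625756116
red 550 c 565.5 327.6 wh 140.1 137.9 ang 87.7 z 0.0150383129430125
green 520 c 585.1 -294.2 wh 138.0 139.3 ang 6.1 z 0.015217560103036099
mug 1157 c 390.3 220.7 wh 79.3 104.1 ang 28.8 z 0.0660559844756804
tin 1303 c 402.4 -213.1 wh 70.2 71.5 ang 5.5 z 0.09878677211590503
```

Candidates:
- **Blocks:** natural wood at (211,188) and (288,189), orange at (163,140), pink at (218,99). The two natural light-wood ones fit; the coloured ones are look-alikes.
- **Gauge:** the yellow handle standing in the blue rest at (235,268). The yellow power tool at the left edge is something else.

I'll confirm this in one crop.

```bash
cat >> h.py <<'E'
def go(x,y,z=None):
    s=arm.observe(); M=R.from_rotvec(s["ee_rot"]).as_matrix(); p=np.array(s["position"])
    t=np.array([x,y,p[2] if z is None else z]); d=M.T@(t-p)*1000
    print("t",round(float(s["clock"]),2),"pos",p.round(4),"yaw",np.degrees(np.arctan2(M[1,2],M[0,2])).round(1),"xdir",M[:,0].round(3),"F",np.round(s["force"],1),"w",round(float(s["width"])*91.8,1),"shift",d.round(1)); return d
E
python3 -c "
import cv2;i=cv2.imread('pics/top0.png')[70:310,130:320];cv2.imwrite('pics/crop1.png',cv2.resize(i,None,fx=2.5,fy=2.5,interpolation=2))
from h import *
go(.456,.0196)"
```

```text
t 1.15 pos [0.2672 0.565  0.4047] yaw 64.7 xdir [ 0.  0. -1.] F [ 0.1 -0.3  0.8] w 91.8 shift [  -0.  -403.8 -412.3]
```

View pics/crop1.png

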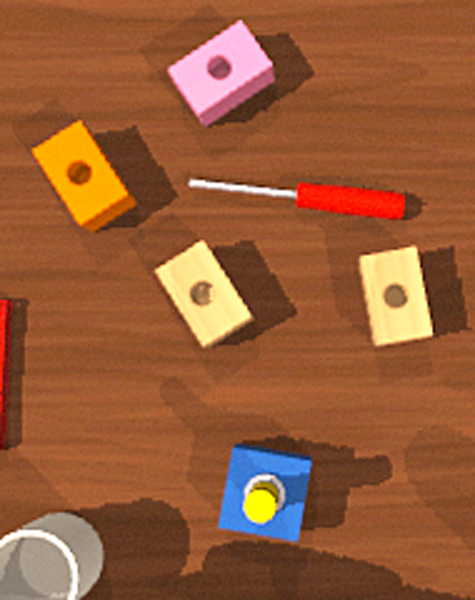

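The crop confirms two natural-wood blocks, at crop (203,293) and (396,295), and the gauge in the blue rest at (262,495). The orange (80,175) and pink (219,68) blocks stay out. I'll turn the wrist first.

Call:
arm_command([
  [91.8,0,0,0,10,0,0],
  [91.8,0,0,0,10,0,0],
  [91.8,0,0,0,10,0,0],
  [91.8,0,0,0,10,0,0],
  [91.8,0,0,0,10,0,0],
], newtons=12)

```text
clock: 1.78
position: [0.2672, 0.565, 0.4048]
ee_rot: [-0.197, 1.562, 0.197]
force: [0.3, 0.4, 0.5]
width: 0.999
```

```bash
python3 -c "
from h import *
go(.456,.0196)"
```

```text
t 1.77 pos [0.2672 0.565  0.4048] yaw 14.4 xdir [-0.  0. -1.] F [0.3 0.4 0.5] w 91.7 shift [-1.000e-01 -5.752e+02  4.770e+01]
```

Call:
arm_command([
  [91.8,0,-30,4,0,0,0],
  [91.8,0,-55,4,0,0,0],
  [91.8,0,-60,5,0,0,0],
  [91.8,0,-60,5,0,0,0],
  [91.8,0,-60,5,0,0,0],
])

```text
clock: 2.4
position: [0.3571, 0.3126, 0.405]
ee_rot: [-0.201, 1.561, 0.202]
force: [0.9, 0.4, -0.6]
width: 1.002
```

Call:
arm_command([
  [91.8,0,-60,5,0,0,0],
  [91.8,0,-60,5,0,0,0],
  [91.8,0,-60,5,0,0,0],
  [91.8,0,-60,5,0,0,0],
  [91.8,0,-40,3,0,0,0],
])

```text
clock: 3.02
position: [0.4503, 0.0466, 0.4052]
ee_rot: [-0.199, 1.56, 0.199]
force: [0.5, 0.1, 0.1]
width: 0.999
```

Call:
arm_command([
  [91.8,0,-20,2,0,0,0],
  [91.8,0,-10,0,0,0,0],
  [91.8,0,0,0,0,0,0],
])

```text
clock: 3.4
position: [0.4594, 0.0209, 0.4047]
ee_rot: [-0.201, 1.561, 0.201]
force: [-0.8, -0.2, 0.1]
width: 1.001
```

```bash
python3 -c "
from h import *
go(.456,.0196,.245)"
```

```text
t 3.4 pos [0.4594 0.0209 0.4047] yaw 14.7 xdir [ 0.  0. -1.] F [-0.8 -0.2  0.1] w 91.9 shift [159.7  -0.4  -3.6]
```

Call:
arm_command([
  [91.8,30,0,-3.5,0,0,0],
  [91.8,45,0,0,0,0,0],
  [91.8,45,0,0,0,0,0],
  [91.8,25,0,0,0,0,0],
  [91.8,14,0,0,0,0,0],
])

```text
clock: 4.03
position: [0.4556, 0.0212, 0.2445]
ee_rot: [-0.202, 1.563, 0.203]
force: [0.3, -0.1, -0.2]
width: 0.998
```

Call:
arm_command([
  [60,0,0,0,0,0,0],
  [40,0,0,0,0,0,0],
  [10,0,0,0,0,0,0],
  [10,0,0,0,0,0,0],
  [10,0,0,0,0,0,0],
], newtons=12)

```text
clock: 4.65
position: [0.4561, 0.0201, 0.246]
ee_rot: [-0.201, 1.561, 0.201]
force: [0.6, 0.3, -0.3]
width: 0.507
```

```bash
python3 -c "
from h import *
go(.632,.073,.345)"
```

```text
t 4.65 pos [0.4561 0.0201 0.246 ] yaw 14.7 xdir [ 0.001  0.    -1.   ] F [ 0.6  0.3 -0.3] w 46.5 shift [-98.9   6.6 183.6]
```

Fingers are still closing, so I'll wait, then lift gently.

Call:
arm_command([
  [10,0,0,0,0,0,0],
  [10,0,0,0,0,0,0],
  [10,0,0,0,0,0,0],
  [10,0,0,0,0,0,0],
])

```text
clock: 5.15
position: [0.456, 0.02, 0.2457]
ee_rot: [-0.201, 1.562, 0.201]
force: [0.5, -0.5, 0.3]
width: 0.282
```

Call:
arm_command([
  [10,0,0,0,0,0,0],
  [10,-10,0,0,0,0,0],
  [10,-25,0,0,0,0,0],
  [10,-30,0,0,0,0,0],
  [10,-35,0,0,0,0,0],
])

```text
clock: 5.78
position: [0.4557, 0.0199, 0.3469]
ee_rot: [-0.201, 1.562, 0.201]
force: [0.8, 0.3, -1.9]
width: 0.279
```

```bash
python3 -c "
from h import *
go(.632,.073)"
```

```text
t 5.78 pos [0.4557 0.0199 0.3469] yaw 14.7 xdir [-0.001 -0.    -1.   ] F [ 0.8  0.3 -1.9] w 25.6 shift [-1.00e-01  6.80e+00  1.84e+02]
```

Call:
arm_command([
  [10,0,0,30,0,0,0],
  [10,0,2,45,0,0,0],
  [10,0,3,50,0,0,0],
  [10,0,2,40,0,0,0],
  [10,0,0,19,0,0,0],
])

```text
clock: 6.4
position: [0.6338, 0.0746, 0.3459]
ee_rot: [-0.202, 1.561, 0.202]
force: [0.1, -0.3, -2.1]
width: 0.282
```

Call:
arm_command([
  [10,20,0,0,0,0,0],
  [10,20,0,0,0,0,0],
  [10,12,0,0,0,0,0],
  [10,0,0,0,0,0,0],
])

```text
clock: 6.9
position: [0.6319, 0.0735, 0.2933]
ee_rot: [-0.201, 1.563, 0.201]
force: [-0.4, 0.9, -1.2]
width: 0.281
```

```bash
python3 - <<'E'
from h import *
go(.632,.073)
im=get_image("side");save(im,"s1");i=im["frame"][:,:,::-1][130:260,180:350];cv2.imwrite("pics/s1c.png",cv2.resize(i,None,fx=4,fy=4,interpolation=2))
for t in("gauge_tip","gauge_handle"):
  for d in pinpoint("side",t)[:2]:print(t,d["p"],np.round(d["point"],4))
P=cloud(im);f=im["frame"].astype(int);m=(f[...,0]>150)&(f[...,1]>120)&(f[...,2]<70)&(P[...,2]>.05)&(P[...,2]<.2)&(abs(P[...,0]-.63)<.05)&(abs(P[...,1]-.073)<.05)
q=P[m];print("yellow",m.sum(),q.mean(0),q[:,2].min(),q[:,2].max())
E
```

```text
t 6.9 pos [0.6319 0.0735 0.2933] yaw 14.7 xdir [-0.002 -0.    -1.   ] F [-0.4  0.9 -1.2] w 25.8 shift [ 0.  -0.5 -0. ]
gauge_tip 0.75 [0.6312 0.078  0.0639]
gauge_tip 0.29 [5.621e-01 3.278e-01 3.000e-04]
gauge_handle 0.73 [0.63   0.0741 0.1301]
yellow 23 [0.6287459  0.06126896 0.12979336] 0.1129430355992419 0.1479646342166362
```

View pics/s1c.png

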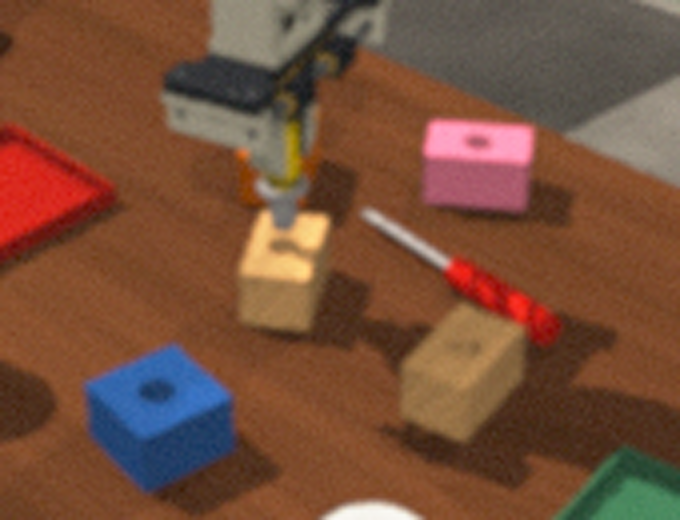

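The gauge hangs upright in the gripper. Its tip, at crop (285,222), is just above the left block's bore at (290,245). I'll descend gently with a light grip.

Call:
arm_command([
  [10,6,0,0,0,0,0],
  [10,6,0,0,0,0,0],
  [10,4,0,0,0,0,0],
  [10,3,0,0,0,0,0],
  [10,2,0,0,0,0,0],
], newtons=8)

```text
clock: 7.68
position: [0.6322, 0.0735, 0.2725]
ee_rot: [-0.201, 1.562, 0.201]
force: [0.7, 0.2, -1.3]
width: 0.281
```

Call:
arm_command([
  [10,2,0,0,0,0,0],
  [10,2,0,0,0,0,0],
])

```text
clock: 7.92
position: [0.6323, 0.0735, 0.2687]
ee_rot: [-0.201, 1.561, 0.201]
force: [0.5, 0.7, -2.1]
width: 0.282
```

Call:
arm_command([
  [10,2,0,0,0,0,0],
  [10,2,0,0,0,0,0],
  [10,2,0,0,0,0,0],
  [10,2,0,0,0,0,0],
])

```text
clock: 8.43
position: [0.6323, 0.0734, 0.2606]
ee_rot: [-0.201, 1.561, 0.201]
force: [0.3, -0.3, -2.0]
width: 0.284
```

Call:
arm_command([
  [10,2,0,0,0,0,0],
  [10,1.5,0,0,0,0,0],
])

```text
clock: 8.68
position: [0.6326, 0.0732, 0.2582]
ee_rot: [-0.201, 1.56, 0.201]
force: [-3.1, -0.4, 10.9]
width: 0.286
```

Call:
arm_command([
  [10,1,0,0,0,0,0],
  [10,1,0,0,0,0,0],
])

```text
clock: 8.93
position: [0.6326, 0.0731, 0.2565]
ee_rot: [-0.201, 1.56, 0.201]
force: [-3.1, -0.6, 10.8]
width: 0.278
```

A stop at about 18 mm depth with about 11 N of reaction (the gauge slipped in the light grip): the left block is the blocked one. I'll withdraw and go to the right block.

Call:
arm_command([
  [10,-6,0,0,0,0,0],
  [10,-10,0,0,0,0,0],
  [10,-12,0,0,0,0,0],
  [10,-12,0,0,0,0,0],
  [10,-10,0,0,0,0,0],
], newtons=12)

```text
clock: 9.55
position: [0.6324, 0.0735, 0.3064]
ee_rot: [-0.201, 1.561, 0.201]
force: [-0.3, 0.2, -1.5]
width: 0.28
```

```bash
python3 -c "
from h import *
go(.628,-.0985)"
```

```text
t 9.55 pos [0.6324 0.0735 0.3064] yaw 14.7 xdir [ 0.001  0.    -1.   ] F [-0.3  0.2 -1.5] w 25.7 shift [  -0.  -165.2  -47.8]
```

Call:
arm_command([
  [10,0,-25,-8,0,0,0],
  [10,0,-45,-13,0,0,0],
  [10,0,-50,-14,0,0,0],
  [10,0,-35,-10,0,0,0],
  [10,0,-10,-3,0,0,0],
])

```text
clock: 10.18
position: [0.6271, -0.1019, 0.3059]
ee_rot: [-0.199, 1.561, 0.196]
force: [0.6, 1.0, -1.9]
width: 0.278
```

Call:
arm_command([
  [10,5,0,0,0,0,0],
  [10,5,0,0,0,0,0],
  [10,3,0,0,0,0,0],
  [10,0,0,0,0,0,0],
])

```text
clock: 10.68
position: [0.6277, -0.0973, 0.2917]
ee_rot: [-0.202, 1.562, 0.203]
force: [0.1, 0.5, -2.3]
width: 0.285
```

```bash
python3 - <<'E'
from h import *
go(.628,-.0985)
im=get_image("side");i=im["frame"][:,:,::-1][130:260,200:370];cv2.imwrite("pics/s2c.png",cv2.resize(i,None,fx=4,fy=4,interpolation=2))
for t in("gauge_tip","gauge_handle"):
  for d in pinpoint("side",t)[:1]:print(t,d["p"],np.round(d["point"],4))
E
```

```text
t 10.68 pos [ 0.6277 -0.0973  0.2917] yaw 14.8 xdir [-0.001  0.    -1.   ] F [ 0.1  0.5 -2.3] w 26.2 shift [-0.  -1.2  0. ]
gauge_tip 0.44 [ 0.624  -0.0919  0.065 ]
gauge_handle 0.48 [ 0.625  -0.0944  0.1312]
```

View pics/s2c.png

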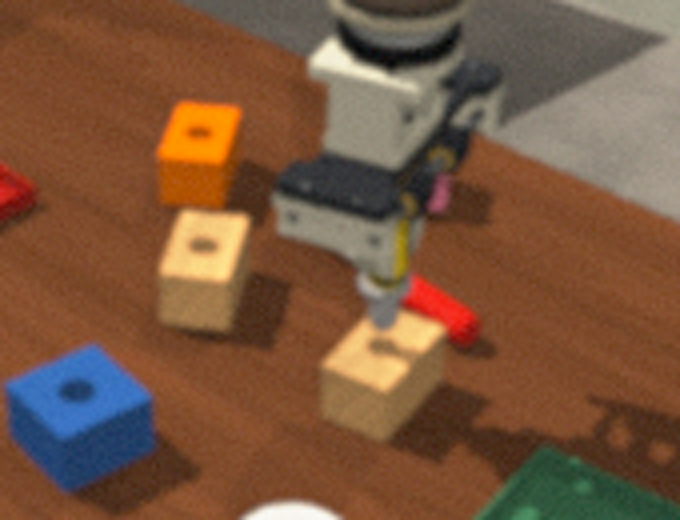

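The gauge is upright, tip at crop (383,322), above the right block's bore at (388,346). Descending gently.

Call:
arm_command([
  [10,5,-1,0,0,0,0],
  [10,5,0,0,0,0,0],
  [10,4,0,0,0,0,0],
  [10,3,0,0,0,0,0],
  [10,2,0,0,0,0,0],
], newtons=8)

```text
clock: 11.45
position: [0.6279, -0.0993, 0.273]
ee_rot: [-0.201, 1.562, 0.201]
force: [0.5, -0.0, -1.2]
width: 0.282
```

Call:
arm_command([
  [10,2,0,0,0,0,0],
  [10,2,0,0,0,0,0],
  [10,2,0,0,0,0,0],
])

```text
clock: 11.82
position: [0.6279, -0.0993, 0.2672]
ee_rot: [-0.201, 1.561, 0.201]
force: [-0.0, 0.6, -1.5]
width: 0.282
```

Call:
arm_command([
  [10,2,0,0,0,0,0],
  [10,2,0,0,0,0,0],
  [10,2,0,0,0,0,0],
  [10,2,0,0,0,0,0],
])

```text
clock: 12.32
position: [0.6279, -0.0993, 0.2591]
ee_rot: [-0.201, 1.561, 0.201]
force: [-0.2, 0.4, -1.5]
width: 0.287
```

Call:
arm_command([
  [10,2,0,0,0,0,0],
  [10,2,0,0,0,0,0],
])

```text
clock: 12.58
position: [0.6279, -0.0993, 0.2551]
ee_rot: [-0.201, 1.561, 0.201]
force: [0.4, -0.7, -1.7]
width: 0.28
```

Call:
arm_command([
  [10,2,0,0,0,0,0],
  [10,2,0,0,0,0,0],
])

```text
clock: 12.82
position: [0.6279, -0.0993, 0.2511]
ee_rot: [-0.201, 1.561, 0.201]
force: [1.1, 0.0, -1.3]
width: 0.281
```

Call:
arm_command([
  [10,2,0,0,0,0,0],
  [10,2,0,0,0,0,0],
  [10,1,0,0,0,0,0],
])

```text
clock: 13.2
position: [0.6279, -0.0993, 0.2461]
ee_rot: [-0.201, 1.562, 0.201]
force: [0.2, 0.5, -2.2]
width: 0.283
```

It has gone past 18 mm without resistance, so this is the good block. I'll continue down to the collar.

Call:
arm_command([
  [10,1.5,0,0,0,0,0],
  [10,1.5,0,0,0,0,0],
])

```text
clock: 13.45
position: [0.6279, -0.0993, 0.2432]
ee_rot: [-0.201, 1.561, 0.201]
force: [0.1, -0.4, -3.1]
width: 0.284
```

Call:
arm_command([
  [10,1,0,0,0,0,0],
  [10,1,0,0,0,0,0],
])

```text
clock: 13.7
position: [0.6278, -0.0994, 0.2421]
ee_rot: [-0.201, 1.561, 0.201]
force: [-4.6, 1.2, 11.1]
width: 0.28
```

Call:
arm_command([
  [10,1,0,0,0,0,0],
  [10,0,0,0,0,0,0],
  [10,0,0,0,0,0,0],
])

```text
clock: 14.08
position: [0.6278, -0.0996, 0.2412]
ee_rot: [-0.201, 1.561, 0.201]
force: [-4.0, 1.5, 9.4]
width: 0.282
```

Home: collar contact at TCP z ≈ 0.242, exactly 14 mm deeper than the stop in the other block, and held for 0.4 s. Now I'll withdraw and return the gauge to its rest.

Call:
arm_command([
  [10,-6,0,0,0,0,0],
  [10,-12,0,0,0,0,0],
  [10,-18,0,0,0,0,0],
  [10,-22,0,0,0,0,0],
  [10,-16,0,0,0,0,0],
], newtons=12)

```text
clock: 14.7
position: [0.6281, -0.0994, 0.3163]
ee_rot: [-0.201, 1.56, 0.201]
force: [-0.1, -0.1, -0.7]
width: 0.276
```

```bash
python3 -c "
from h import *
go(.456,.0197)"
```

```text
t 14.7 pos [ 0.6281 -0.0994  0.3163] yaw 14.7 xdir [ 0.002 -0.    -1.   ] F [-0.1 -0.1 -0.7] w 25.3 shift [  -0.3  158.9 -136.3]
```

Call:
arm_command([
  [10,0,25,-22,0,0,0],
  [10,0,42,-36,0,0,0],
  [10,0,42,-36,0,0,0],
  [10,0,35,-30,0,0,0],
  [10,0,15,-12,0,0,0],
])

```text
clock: 15.32
position: [0.4539, 0.0213, 0.3147]
ee_rot: [-0.201, 1.562, 0.204]
force: [0.5, 0.1, -1.7]
width: 0.278
```

Call:
arm_command([
  [10,10,0,0,0,0,0],
  [10,10,0,0,0,0,0],
  [10,4,0,0,0,0,0],
  [10,0,0,0,0,0,0],
])

```text
clock: 15.82
position: [0.4564, 0.0194, 0.2897]
ee_rot: [-0.201, 1.563, 0.2]
force: [0.3, -0.3, -1.0]
width: 0.28
```

```bash
python3 - <<'E'
from h import *
go(.456,.0197)
im=get_image("side");i=im["frame"][:,:,::-1][140:270,160:330];cv2.imwrite("pics/s3c.png",cv2.resize(i,None,fx=4,fy=4,interpolation=2))
for t in("gauge_tip","gauge_handle","rest_mouth"):
  for d in pinpoint("side",t)[:1]:print(t,d["p"],np.round(d["point"],4))
E
```

```text
t 15.82 pos [0.4564 0.0194 0.2897] yaw 14.6 xdir [-0.001 -0.001 -1.   ] F [ 0.3 -0.3 -1. ] w 25.7 shift [ 0.   0.4 -0.3]
gauge_tip 0.54 [0.4562 0.024  0.0652]
gauge_handle 0.54 [0.4524 0.0202 0.1299]
rest_mouth 0.72 [ 6.252e-01 -9.720e-02  6.000e-04]
```

View pics/s3c.png

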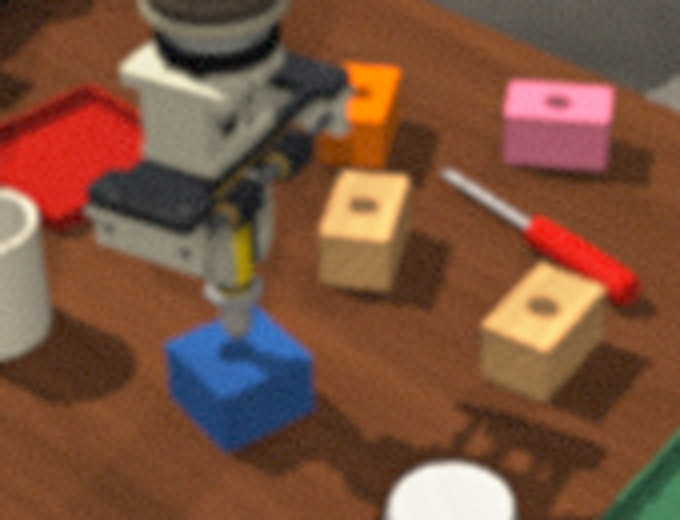

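The gauge tip, at crop (236,333), is above the rest hole at (240,352), and both blocks still lie flat. Lowering it in.

Call:
arm_command([
  [10,5,0,0,0,0,0],
  [10,5,0,0,0,0,0],
  [10,4,0,0,0,0,0],
  [10,4,0,0,0,0,0],
  [10,4,0,0,0,0,0],
], newtons=8)

```text
clock: 16.65
position: [0.456, 0.02, 0.2679]
ee_rot: [-0.201, 1.562, 0.201]
force: [-0.1, -0.2, -1.6]
width: 0.281
```

Call:
arm_command([
  [10,5,0,0,0,0,0],
  [10,5,0,0,0,0,0],
  [10,5,0,0,0,0,0],
  [10,4,0,0,0,0,0],
])

```text
clock: 17.15
position: [0.456, 0.02, 0.2489]
ee_rot: [-0.201, 1.562, 0.201]
force: [0.2, 0.5, -1.7]
width: 0.284
```

Call:
arm_command([
  [10,2,0,0,0,0,0],
  [10,2,0,0,0,0,0],
  [10,1,0,0,0,0,0],
])

```text
clock: 17.52
position: [0.4561, 0.0201, 0.2442]
ee_rot: [-0.201, 1.561, 0.201]
force: [-0.4, 0.4, -2.2]
width: 0.283
```

Call:
arm_command([
  [10,1,0,0,0,0,0],
  [10,0.5,0,0,0,0,0],
])

```text
clock: 17.77
position: [0.4561, 0.02, 0.2427]
ee_rot: [-0.201, 1.561, 0.201]
force: [0.0, 0.3, -2.3]
width: 0.284
```

Call:
arm_command([
  [10,0.7,0,0,0,0,0],
  [10,0,0,0,0,0,0],
])

```text
clock: 18.02
position: [0.4561, 0.02, 0.2422]
ee_rot: [-0.201, 1.561, 0.201]
force: [-1.5, 0.4, 2.0]
width: 0.279
```

The collar rests on the rest. Releasing and rising.

Call:
arm_command([
  [60,0,0,0,0,0,0],
  [91.8,0,0,0,0,0,0],
  [91.8,0,0,0,0,0,0],
  [91.8,0,0,0,0,0,0],
  [91.8,-8,0,0,0,0,0],
])

```text
clock: 18.65
position: [0.4558, 0.02, 0.25]
ee_rot: [-0.201, 1.563, 0.201]
force: [0.7, 0.6, 0.8]
width: 0.774
```

Call:
arm_command([
  [91.8,-15,0,0,0,0,0],
  [91.8,-30,0,0,0,0,0],
  [91.8,-35,0,0,0,0,0],
  [91.8,-25,0,0,10,0,0],
  [91.8,-10,0,0,10,0,0],
])

```text
clock: 19.27
position: [0.4563, 0.0197, 0.3675]
ee_rot: [0.079, 1.566, -0.076]
force: [-0.1, -0.0, -0.1]
width: 1.0
```

Call:
arm_command([
  [91.8,0,0,0,10.6,0,0],
  [91.8,0,0,0,10.6,0,0],
  [91.8,0,0,0,10.6,0,0],
  [91.8,0,0,0,10.6,0,0],
  [91.8,0,0,0,10.6,0,0],
])

```text
clock: 19.9
position: [0.4559, 0.0198, 0.366]
ee_rot: [0.799, 1.419, -0.797]
force: [-1.0, -0.1, 0.4]
width: 1.001
```

```bash
cat >> h.py <<'E'
def rect(im,P,name,x,y,zlo,zhi,r=.06):
    m=(P[...,2]>zlo)&(P[...,2]<zhi)&(np.hypot(P[...,0]-x,P[...,1]-y)<r)&(im["range_z"]>0)
    q=P[m]; (cx,cy),(w,h),a=cv2.minAreaRect((q[:,:2]*1000).astype(np.float32))
    print(name,m.sum(),"c",round(cx,1),round(cy,1),"wh",round(w,1),round(h,1),"ang",round(a,1),"z",np.median(q[:,2]).round(4))
E
python3 - <<'E'
from h import *
im=get_image("top");P=cloud(im);save(im,"top2")
rect(im,P,"A",.632,.073,.035,.055);rect(im,P,"B",.628,-.0985,.035,.055);rect(im,P,"handle",.456,.02,.085,.13,.03)
go(.632,.073)
E
```

```text
A 753 c 632.4 73.0 wh 80.3 50.0 ang 31.9 z 0.0446
B 758 c 627.9 -98.5 wh 80.0 50.4 ang 9.7 z 0.0447
handle 17 c 456.9 10.4 wh 7.4 6.8 ang 36.0 z 0.1153
t 19.95 pos [0.456  0.0199 0.3659] yaw -59.2 xdir [ 0.001  0.001 -1.   ] F [ 0.3  0.4 -0.1] w 91.7 shift [  0.2 178.4  44.5]
```

View pics/top2.png

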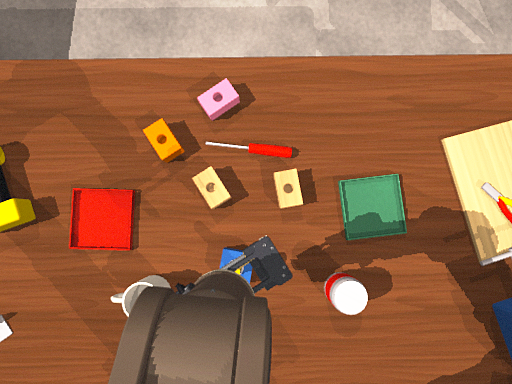

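Both blocks are unmoved, at (211,188) and (288,189), and the arm hides the gauge. Next I'll take the faulty block (left) to the red tray.

Call:
arm_command([
  [91.8,0,25,6,0,0,0],
  [91.8,0,45,11,0,0,0],
  [91.8,0,50,13,0,0,0],
  [91.8,0,40,10,0,0,0],
  [91.8,0,18,4,0,0,0],
])

```text
clock: 20.58
position: [0.6323, 0.0771, 0.3655]
ee_rot: [0.79, 1.422, -0.79]
force: [0.0, -0.2, 0.2]
width: 1.002
```

Call:
arm_command([
  [91.8,25,0,0,0,0,0],
  [91.8,35,0,0,0,0,0],
  [91.8,30,0,0,0,0,0],
  [91.8,10,0,0,0,0,0],
  [91.8,0,0,0,0,0,0],
])

```text
clock: 21.2
position: [0.6307, 0.0761, 0.2655]
ee_rot: [0.792, 1.422, -0.792]
force: [0.3, 0.2, 0.6]
width: 0.995
```

```bash
python3 -c "
from h import *
go(.6324,.073,.191)"
```

```text
t 21.2 pos [0.6307 0.0761 0.2655] yaw -58.2 xdir [-0.  0. -1.] F [0.3 0.2 0.6] w 91.3 shift [74.5 -0.2  3.6]
```

Call:
arm_command([
  [91.8,20,0,3.5,0,0,0],
  [91.8,25,0,0,0,0,0],
  [91.8,20,0,0,0,0,0],
  [91.8,9,0,0,0,0,0],
  [60,0,0,0,0,0,0],
], newtons=20)

```text
clock: 21.82
position: [0.6324, 0.073, 0.1906]
ee_rot: [0.793, 1.422, -0.794]
force: [-0.1, -0.6, 0.6]
width: 0.936
```

Call:
arm_command([
  [35,0,0,0,0,0,0],
  [35,0,0,0,0,0,0],
  [35,0,0,0,0,0,0],
  [35,0,0,0,0,0,0],
  [35,0,0,0,0,0,0],
])

```text
clock: 22.45
position: [0.6326, 0.0732, 0.1913]
ee_rot: [0.793, 1.421, -0.793]
force: [-0.6, -0.1, 3.9]
width: 0.541
```

Call:
arm_command([
  [35,-5,0,0,0,0,0],
  [35,-15,0,0,0,0,0],
  [35,-20,0,0,0,0,0],
  [35,-20,0,0,0,0,0],
  [35,-15,0,0,0,0,0],
])

```text
clock: 23.08
position: [0.6327, 0.0731, 0.2681]
ee_rot: [0.794, 1.42, -0.792]
force: [0.4, -0.2, -1.6]
width: 0.545
```

```bash
python3 -c "
from h import *
go(.5645,.3275)"
```

```text
t 23.07 pos [0.6327 0.0731 0.2681] yaw -58.3 xdir [ 0.002  0.    -1.   ] F [ 0.4 -0.2 -1.6] w 50.0 shift [  -0.    75.6 -252.3]
```

Call:
arm_command([
  [35,0,8,-25,0,0,0],
  [35,0,14,-45,0,0,0],
  [35,0,15,-50,0,0,0],
  [35,0,15,-50,0,0,0],
  [35,0,14,-48,0,0,0],
])

```text
clock: 23.7
position: [0.5735, 0.2952, 0.2668]
ee_rot: [0.793, 1.421, -0.792]
force: [0.1, -0.2, -1.7]
width: 0.538
```

Call:
arm_command([
  [35,0,8,-28,0,0,0],
  [35,0,2,-6,0,0,0],
  [35,0,0,0,0,0,0],
])

```text
clock: 24.08
position: [0.565, 0.327, 0.2664]
ee_rot: [0.793, 1.421, -0.793]
force: [-0.6, -1.0, -0.9]
width: 0.542
```

```bash
python3 -c "
from h import *
go(.5645,.3275,.197)"
```

```text
t 24.07 pos [0.565  0.327  0.2664] yaw -58.3 xdir [ 0.001 -0.    -1.   ] F [-0.6 -1.  -0.9] w 49.8 shift [69.4 -0.1 -0.7]
```

Call:
arm_command([
  [35,15,0,0,0,0,0],
  [35,20,0,0,0,0,0],
  [35,17,0,0,0,0,0],
  [35,10,0,0,0,0,0],
  [35,4,0,0,0,0,0],
])

```text
clock: 24.7
position: [0.5647, 0.3273, 0.199]
ee_rot: [0.792, 1.422, -0.794]
force: [0.7, -0.3, -1.5]
width: 0.537
```

Call:
arm_command([
  [35,2,0,0,0,0,0],
  [35,2,0,0,0,0,0],
  [35,1,0,0,0,0,0],
])

```text
clock: 25.08
position: [0.5649, 0.3276, 0.1953]
ee_rot: [0.793, 1.421, -0.792]
force: [-0.5, 0.1, 10.5]
width: 0.544
```

The block is down with contact force. I'll open just enough and rise.

Call:
arm_command([
  [64,0,0,0,0,0,0],
  [64,0,0,0,0,0,0],
  [64,-1,0,0,0,0,0],
  [64,-8,0,0,0,0,0],
  [64,-20,0,0,0,0,0],
])

```text
clock: 25.7
position: [0.5645, 0.3273, 0.2244]
ee_rot: [0.792, 1.422, -0.794]
force: [-0.1, 0.4, 0.2]
width: 0.698
```

Call:
arm_command([
  [91.8,-40,0,0,10,0,0],
  [91.8,-40,0,0,10,0,0],
  [91.8,-30,0,0,2,0,0],
  [91.8,0,0,0,0,0,0],
])

```text
clock: 26.2
position: [0.5657, 0.3274, 0.338]
ee_rot: [1.088, 1.283, -1.079]
force: [0.0, 0.0, 0.4]
width: 0.995
```

```bash
python3 - <<'E'
from h import *
im=get_image("top");P=cloud(im)
rect(im,P,"A",.565,.3275,.035,.06);rect(im,P,"B",.628,-.0985,.035,.055);rect(im,P,"rest",.456,.02,.035,.053);rect(im,P,"handle",.456,.02,.085,.13,.03)
go(.628,-.0985)
E
```

```text
A 393 c 564.5 325.9 wh 79.4 51.8 ang 31.6 z 0.0481
B 755 c 627.9 -98.6 wh 80.2 50.5 ang 9.8 z 0.0447
rest 869 c 456.0 19.6 wh 69.9 70.4 ang 79.1 z 0.0458
handle 154 c 457.3 20.1 wh 25.2 24.2 ang 70.4 z 0.1154
t 26.25 pos [0.565  0.3275 0.3361] yaw -80.3 xdir [ 0.002  0.002 -1.   ] F [-0.3  0.2  0.3] w 91.7 shift [ -0.7  -9.8 430.5]
```

The block is in the red tray, top at 48 mm as expected, and the gauge stands at the rest's centre. Now the good block.

Call:
arm_command([
  [91.8,0,0,30,0,0,0],
  [91.8,0,-1,50,0,0,0],
  [91.8,0,-2,60,0,0,0],
  [91.8,0,-2,60,0,0,0],
  [91.8,0,-2,60,0,0,0],
])

```text
clock: 26.88
position: [0.6012, 0.0683, 0.3335]
ee_rot: [1.083, 1.286, -1.084]
force: [1.2, -1.4, -0.4]
width: 0.998
```

Call:
arm_command([
  [91.8,0,-1,60,0,0,0],
  [91.8,0,-1,60,0,0,0],
  [91.8,0,-1,40,0,0,0],
  [91.8,20,0,10,0,0,0],
  [91.8,30,0,0,0,0,0],
])

```text
clock: 27.5
position: [0.6271, -0.0988, 0.283]
ee_rot: [1.085, 1.284, -1.084]
force: [0.6, 0.3, -0.2]
width: 1.0
```

Call:
arm_command([
  [91.8,20,0,0,0,0,0],
  [91.8,0,0,0,0,0,0],
])

```text
clock: 27.75
position: [0.6266, -0.0968, 0.262]
ee_rot: [1.082, 1.288, -1.085]
force: [0.5, 0.3, -0.0]
width: 0.999
```

```bash
python3 -c "
from h import *
go(.628,-.0985,.191)"
```

```text
t 27.75 pos [ 0.6266 -0.0968  0.262 ] yaw -80.2 xdir [-0.004  0.001 -1.   ] F [ 0.5  0.3 -0. ] w 91.7 shift [71.   1.3  2. ]
```

Call:
arm_command([
  [91.8,20,1,2,0,0,0],
  [91.8,22,0,0,0,0,0],
  [91.8,19,0,0,0,0,0],
  [91.8,9,0,0,0,0,0],
  [60,0,0,0,0,0,0],
], newtons=20)

```text
clock: 28.38
position: [0.6283, -0.0999, 0.1932]
ee_rot: [1.083, 1.285, -1.085]
force: [0.1, 0.7, 0.1]
width: 0.934
```

Call:
arm_command([
  [35,0,0,0,0,0,0],
  [35,0,0,0,0,0,0],
  [35,0,0,0,0,0,0],
  [35,0,0,0,0,0,0],
  [35,0,0,0,0,0,0],
])

```text
clock: 29.0
position: [0.6287, -0.0998, 0.1943]
ee_rot: [1.084, 1.284, -1.083]
force: [-0.4, 0.7, 3.8]
width: 0.544
```

Call:
arm_command([
  [35,-5,0,0,0,0,0],
  [35,-15,0,0,0,0,0],
  [35,-20,0,0,0,0,0],
  [35,-20,0,0,0,0,0],
  [35,-15,0,0,0,0,0],
])

```text
clock: 29.62
position: [0.6288, -0.1, 0.2711]
ee_rot: [1.084, 1.283, -1.083]
force: [0.2, -0.5, -1.5]
width: 0.541
```

```bash
python3 -c "
from h import *
go(.585,-.294)"
```

```text
t 29.62 pos [ 0.6288 -0.1     0.2711] yaw -80.3 xdir [ 0.002 -0.    -1.   ] F [ 0.2 -0.5 -1.5] w 49.7 shift [-1.000e-01 -7.580e+01  1.839e+02]
```

Call:
arm_command([
  [35,0,-10,25,0,0,0],
  [35,0,-20,48,0,0,0],
  [35,0,-22,52,0,0,0],
  [35,0,-16,40,0,0,0],
  [35,0,-8,19,0,0,0],
])

```text
clock: 30.25
position: [0.5833, -0.2971, 0.27]
ee_rot: [1.086, 1.282, -1.087]
force: [0.6, 0.6, -1.2]
width: 0.546
```

Call:
arm_command([
  [35,10,0,0,0,0,0],
  [35,20,0,0,0,0,0],
  [35,10,0,0,0,0,0],
  [35,0,0,0,0,0,0],
])

```text
clock: 30.75
position: [0.5848, -0.2924, 0.2274]
ee_rot: [1.083, 1.288, -1.083]
force: [-0.3, 0.0, -0.5]
width: 0.546
```

```bash
python3 -c "
from h import *
go(.585,-.294,.1985)"
```

```text
t 30.75 pos [ 0.5848 -0.2924  0.2274] yaw -80.2 xdir [-0.002  0.001 -1.   ] F [-0.3  0.  -0.5] w 50.1 shift [28.9  0.   1.6]
```

Call:
arm_command([
  [35,10,0,1.5,0,0,0],
  [35,9,0,0,0,0,0],
  [35,5,0,0,0,0,0],
  [35,2,0,0,0,0,0],
])

```text
clock: 31.25
position: [0.5848, -0.2955, 0.2026]
ee_rot: [1.084, 1.285, -1.084]
force: [-0.7, -0.2, -1.0]
width: 0.544
```

Call:
arm_command([
  [35,2,0,0,0,0,0],
  [35,1,0,0,0,0,0],
  [35,1,0,0,0,0,0],
])

```text
clock: 31.62
position: [0.5849, -0.2956, 0.1991]
ee_rot: [1.084, 1.284, -1.084]
force: [0.1, -0.5, -1.8]
width: 0.542
```

Call:
arm_command([
  [35,1,0,0,0,0,0],
  [35,0.5,0,0,0,0,0],
])

```text
clock: 31.88
position: [0.5849, -0.2956, 0.1983]
ee_rot: [1.084, 1.284, -1.083]
force: [-3.2, 3.0, 9.9]
width: 0.542
```

Call:
arm_command([
  [64,0,0,0,0,0,0],
  [64,0,0,0,0,0,0],
  [64,-1,0,0,0,0,0],
  [64,-8,0,0,0,0,0],
  [64,-20,0,0,0,0,0],
])

```text
clock: 32.5
position: [0.5846, -0.2954, 0.2269]
ee_rot: [1.084, 1.286, -1.085]
force: [0.9, 0.3, -0.6]
width: 0.699
```

Call:
arm_command([
  [64,-40,0,0,0,0,0],
  [64,-50,0,0,0,0,0],
  [64,-50,0,0,0,0,0],
  [64,-30,0,0,0,0,0],
  [64,0,0,0,0,0,0],
])

```text
clock: 33.12
position: [0.5848, -0.2964, 0.4007]
ee_rot: [1.085, 1.278, -1.082]
force: [0.1, 0.7, -0.7]
width: 0.696
```

```bash
python3 - <<'E'
from h import *
im=get_image("top");P=cloud(im);save(im,"top3");g=im
rect(im,P,"A",.565,.3275,.035,.06);rect(im,P,"B",.585,-.2955,.035,.06);rect(im,P,"handle",.456,.02,.085,.13,.03);rect(im,P,"mug",.395,.213,.02,.12,.07);rect(im,P,"tin",.4,-.213,.02,.13)
s=get_image("side")
for t in("gauge_tip","gauge_handle","driver"):
  for d in pinpoint("side",t)[:1]:print(t,d["p"],np.round(d["point"],4))
b=np.hstack([g["frame"][:,20:430],s["frame"][:,100:490]])[:,:,::-1];cv2.imwrite("pics/fin.png",b)
go(.5,0)
E
```

```text
A 892 c 564.8 327.0 wh 80.8 52.1 ang 31.5 z 0.0485
B 375 c 581.9 -281.0 wh 79.9 20.8 ang 9.6 z 0.0484
handle 153 c 457.5 20.5 wh 25.9 24.0 ang 89.9 z 0.1152
mug 1151 c 390.6 220.2 wh 79.2 103.4 ang 28.8 z 0.0661
tin 1303 c 402.0 -213.4 wh 70.6 71.5 ang 8.5 z 0.0989
gauge_tip 0.61 [0.4563 0.026  0.0189]
gauge_handle 0.83 [0.4519 0.0216 0.0839]
driver 0.63 [ 0.7289 -0.0108 -0.0034]
t 33.38 pos [ 0.5846 -0.2952  0.3956] yaw -80.3 xdir [-0.002  0.001 -1.   ] F [ 0.5 -0.1 -0.2] w 63.9 shift [   0.4  -33.8 -305.2]
```

View pics/fin.png

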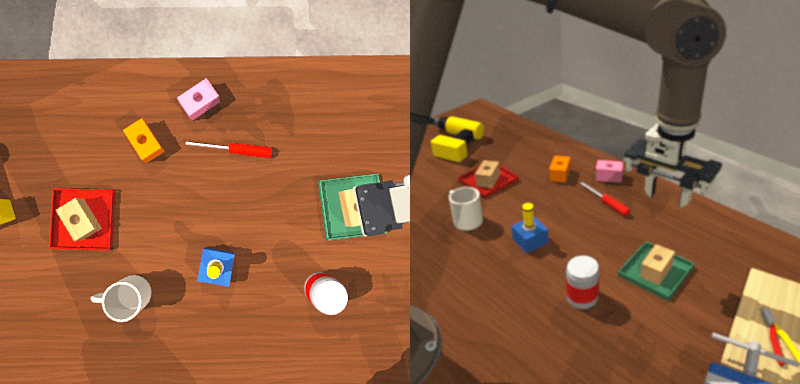

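The final picture shows the faulty block flat in the red tray (left half, (78,219)), the good block flat in the green tray (right half, (657,262)) and the gauge upright in its rest ((215,268) and (529,230)). The mug, tin and screwdriver are where they were, and the gripper is clear. Handing in.

```bash
python3 -c "
from cell import arm
print(arm.sign_off())"
```

```text
the job is handed in; nothing more can be done
None
```

The job is done and handed in at about 33 s of the 72 s allowed; no verdict was reported.

- **Gauge trial:** In the left block the gauge stopped about 18 mm down, with about 11 N shown on the wrist, so that is the blocked one. In the right block it went 14 mm further, to collar contact at about 11 N, and was held there for about 0.4 s, so that is the good one. Force was read only at the end of each move.
- **Placing:** The good block went into the green tray and the blocked one into the red tray. Each was lowered until it touched the tray floor before I let go.
- **Last checks:** Both block tops measured about 48 mm high (49 mm expected). The blocked block sits within about 1 mm of its tray's centre. The good block was partly hidden from the top camera, so its position (about 1–2 mm off centre) comes from the arm pose at release and the side view, where it lies flat.
- **Gauge and bystanders:** The gauge stands in its rest, with its handle about 2 mm from the middle. The network put its tip about 6 mm off in y. I put that down to network error, because it showed a similar offset while the gauge hung upright in the gripper. The mug, tin and screwdriver had not moved beyond measuring error.

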